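# Roll down the facing strips of a gift-box lid

### The arm

A 7-joint arm with a two-finger parallel gripper is mounted at the origin on the work surface. World frame = base frame: x ahead of the robot, y to its left, z up, the work surface at z = 0. Lengths are in m, angles in rad, forces in N, time in s.
With the tool pointing down it reaches from about 0.425 to 0.925 m from the base axis. Payload 6.8 kg.
Tool frame: the origin (TCP) lies at the very end of the fingers, on their centre line; the grasp point (between the pads) lies 19 mm behind it; y points along the fingers, x is the direction in which the jaws open and shut, and the axes are right-handed (so a half turn about y gives the same grasp; the last joint's range is limited). The gripper opens to 85 mm and grips with 20 to 120 N. Pads are 22 mm wide; open, the fingers measure 114 mm over their backs; the gripper's body (76 mm by 85 mm) begins 54 mm behind the grasp point. The pads swing forward as they close: fully open they stand 13 mm farther back than shut.
Start: joints at [-1.363, 0.477, 0.022, 1.555, -0.011, 1.109, -0.083], TCP at [0.21, 0.642, 0.231] pointing down, gripper open.
Joint ranges: [-2.96, 2.96], [-0.34, 2.1], [-1.41, 1.46], [0.24, 2.44], [-1.37, 4.51], [0.17, 1.92], [-2.96, 2.96]. Speed limits (rad/s): [2.39, 2.39, 3.14, 3.14, 3.14, 3.14, 3.14].

### API

Orientations are given as a rotation vector (axis times angle).
In Python, from bench import r, imaging gives the robot as it stands.
- The arm moves only by the shell command python3 -m jog 'ROWS' [FORCE]. ROWS is text: rows parted by semicolons, each of 7 numbers parted by spaces: the turn, a rotation vector about the tool's x, y, z in degrees, then the shift along the tool's x, y, z in mm, then the opening, from 0 (shut) to 1 (fully open). A call has exactly 5 rows; each row shifts and turns the commanded pose from where the row before left it, along the tool's axes as they then stand; what a row does not reach is not made up. A row lasts 1/12 s, in which the tool goes at most 41.7 mm and 7.16 degrees, less where a joint would pass 70% of its speed; a pose out of reach is approached as far as the arm can. A call with a gripper value outside its range is refused whole. The fingers move at their own pace and stop on an object; FORCE is the grip in N (left out, the last holds). Time passes only in rows, so rows that do not move let the fingers close, or fill a call up. It gives the time, the measured TCP pose, the force and the opening at its end, in the units of the state.
- r.get_obs(): the state, without advancing time (a new reading comes with each control period).
- imaging.grab_frame(name): name is "scene" or "top"; returns a dict with "color" (420x560x3 uint8, red, green, blue), "z_map" (420x560 float32, m along the optical axis (not along the pixel's ray), 0 where there is no reading), "fx", "fy", "cx", "cy" (pixels), "k1" (the pictures are not rectified: a ray, as slopes to the right and down, at radius r is drawn at 1 + k1 r^2 times it, then the intrinsics apply), "world_to_cam" (4x4, takes a point from world to camera coordinates). Camera axes: x right, y up, looking along -z (the intrinsics and any distortion apply to the point x, -y, -z); pixel columns grow to the right and rows downward; lengths in m; the calibration is good to about 2 mm. A picture is of the moment at which its call begins.
- r.hand_in(): hands the job in, once; it reports no verdict.
The state is a dict: "clock": time; "joints": joint angles; "qvel": joint speeds; "tau": joint torques, N m; "tcp_pos": TCP position; "orientation": TCP orientation; "contact_force": force on the tool from outside, world axes, zero at the start; "moment": the same for the moment, N m; "grip_width": finger opening in m.
Only numpy, scipy, OpenCV 4.12 (cv2) and the standard library are available. Lean on these libraries where they do the work, as an engineer would, in place of code of your own. Each camera call takes 0.05 s, during which the arm holds its last target.

### The job

Lift the hand roller out of its stand and roll the five wooden facing strips of the gift-box lid down until each is fully home, one after another, starting with the strip nearest the raised stop and rolling away from it; press firmly and steadily with the roller only, but never with more than 25 N of force, or the facing dents. Then hang the roller back in its stand as it was, let go, and leave the bottles and the funnel alone.

Things in the scene. Friction and masses are not known exactly. Their poses are not given: they have to be found in the camera images.
- roller: Hand roller, about 0.4 kg, hanging upright in its stand. Origin: lowest point of the wheel's rim (spring relaxed), midway along the wheel; z up, x the rolling direction, y along the axle. Rubber wheel: radius 25, 62 long, axle at z = 25, turns freely. Steel fork over it up to z = 59, 80 along y. Then a wing plate, 30 (x) by 116 (y), z = 66 to 72, and a wooden grip on it.
- roller_grip (a point): Middle of the wooden grip, 93 above the roller's origin. Grip 30 (x) by 36 (y), z = 72 to 117. Grasp from above, fingers closing along roller x on the 30 mm width (the wing plate is as thin in x); fingertips may reach down to z = 57. A low grasp at 40 N or more resists tilting as the wheel climbs onto a strip.
- roller_fork (a point): Point on the fork, 56 above the roller's origin. The fork with the wheel slides up towards the wing plate on a spring: it starts at 5 N, then gives 1 mm per 5 N, and bottoms after 5 mm (30 N).
- wheel (a joint): Turning angle of the roller's wheel (rad), 0 at the start, unlimited both ways.
- stand: Fixed wooden roller stand, base 90 (x) by 130 (y). Origin: centre of its underside, z up. Two upright rails along x, 66 long, 12 thick, middles at y = -51 and +51, tops at z = 90, carry the wings; the wheel hangs between them. The hung roller's origin is at (0, 0, 24) here, its x along the stand's x. Nubs 8 high at the rail ends keep the wings in; play about 6 mm each way in x and y.
- bed: Fixed bonding bed carrying the gift-box lid. Origin: centre of the underside of its grey foot (200 by 110 along x, y), z up. The plywood lid (200 by 100) sits on a jack and rocker set by hand: its top face is 60 to 92 above the origin at mid-length and slopes along x by up to 4 degrees either way. Neither is measured: feel it. It holds still under load.
- bed_stop (a point): End of the bed where the dark raised stop (8 thick, 10 above the lid's face) crosses the lid: bed x = -96, given at z = 60, not the true height. From it a bare landing (x = -92 to -65), five light strips centred at x = -50, -20, 10, 40, 70 (each 29 along x, 81 along y), a bare end (85 to 100). Roll along y = 0 towards +x.
- strip1 (a joint): How far strip 1 (nearest the stop, bed x = -50) is pressed down, m: 0 = 3 mm proud of the lid, 0.003 = flush, fully home (hard stop). Noisy. Any strip sinks under more than 9 N, slowed by its tacky bed (about 30 mm/s at 13 N), and stays where left.
- strip2 (a joint): The same for strip 2, at bed x = -20.
- strip3 (a joint): The same for strip 3, the middle one, at bed x = 10.
- strip4 (a joint): The same for strip 4, at bed x = 40.
- strip5 (a joint): The same for strip 5, farthest from the stop, at bed x = 70.
- flask_a: Bystander: square glass bottle 62 by 62, 116 high; origin at the centre of its underside.
- flask_b: Bystander: a second bottle of the same kind.
- funnel: Bystander: white plastic funnel standing mouth down, 110 across, 115 high; origin at the centre of its underside.

How it is judged:
By the outcome, as a careful person would: the job done as asked, in the order asked, and still so for the second after the job is handed in, with the robot touching nothing.
It also fails if it takes over 72 s, if anything falls off the work surface, if the arm or the gripper's body presses on something with over 40 N, if the wrist force passes 120 N, or if a joint passes its speed limit or range.

## Working session

There is one attempt and no reset: what is moved stays moved. The work goes in short steps, Python scripts to look and compute and a shell command to move; the robot and the scene stay as the last step left them, time stands still between calls to the robot, and variables do not carry over. Pictures are saved under pics/ and viewed, and the job is handed in when it is done.

```bash
ls; mkdir -p pics
python3 - <<'E'
from bench import r, imaging
import cv2
o=r.get_obs()
for k,v in o.items(): print(k,v)
for n in("scene","top"):
    f=imaging.grab_frame(n); cv2.imwrite(f"pics/{n}0.png",f["color"][:,:,::-1]); print({k:f[k] for k in("fx","fy","cx","cy","k1","world_to_cam")})
E
```

```text
pics
clock 0.0
joints [-1.36311585  0.47779761  0.02232534  1.55644648 -0.01147711  1.10928089
 -0.0830857 ]
qvel [ 0.00059454  0.00065773  0.00044974 -0.00045577 -0.00163741  0.00133296
 -0.00111544]
tau [-3.42816293e-04 -5.96448791e+01  1.60798173e+00 -2.81197858e+01
  1.24631243e-02  9.50098329e-03  1.56456599e-05]
tcp_pos [0.20945702 0.64106552 0.2303292 ]
orientation [-1.34338493 -0.97258194  0.974852  ]
contact_force [-0.25627007  0.23874716 -0.25657827]
moment [ 0.03522352  0.03060899 -0.00621735]
grip_width 0.08543096452499772
{'fx': 458.7307736961823, 'fy': 458.7307736961823, 'cx': 278.4767320115081, 'cy': 206.82428860156566, 'k1': -0.014866564801797464, 'world_to_cam': array([[-0.28069791,  0.95977913,  0.00571844,  0.1990662 ],
       [-0.65195606, -0.19503744,  0.73274395,  0.28653401],
       [ 0.70438766,  0.20195153,  0.68048042, -1.28727885],
       [ 0.        ,  0.        ,  0.        ,  1.        ]])}
{'fx': 389.42896438459496, 'fy': 389.42896438459496, 'cx': 270.57579162607277, 'cy': 207.6867333614596, 'k1': 0.0062293513745650545, 'world_to_cam': array([[ 1.88595343e-02, -9.99821854e-01,  7.59774736e-04,
        -5.73750192e-02],
       [ 9.66899466e-01,  1.84319131e-02,  2.54491034e-01,
        -6.24651671e-01],
       [-2.54459702e-01, -4.06495660e-03,  9.67074835e-01,
        -6.06241368e-01],
       [ 0.00000000e+00,  0.00000000e+00,  0.00000000e+00,
         1.00000000e+00]])}
```

View pics/scene0.png

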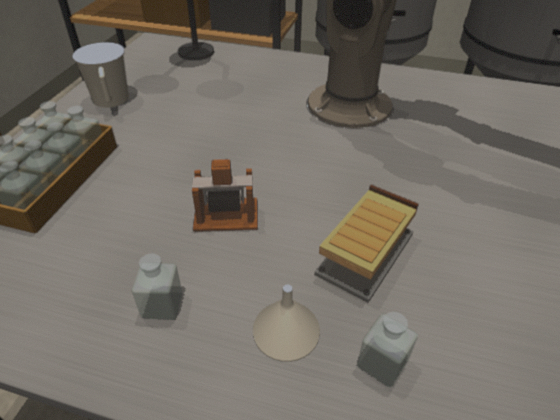

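View pics/top0.png

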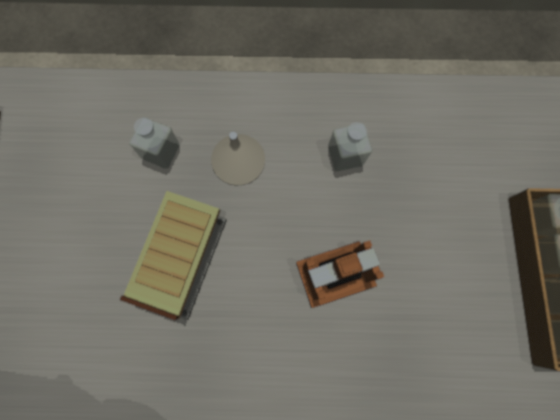

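```bash
cat > h.py <<'E'
import numpy as np, cv2
from scipy.spatial.transform import Rotation as R
from bench import r, imaging
def undist(f,px):
    px=np.atleast_2d(px).astype(float)
    d=(px-[f["cx"],f["cy"]])/[f["fx"],f["fy"]]
    u=d.copy()
    for _ in range(10): u=d/(1+f["k1"]*(u**2).sum(1,keepdims=True))
    return u
def world(f,px,z):  # z depth
    u=undist(f,px); z=np.atleast_1d(z)[:,None]
    c=np.hstack([u*z*[1,-1],-z]); M=f["world_to_cam"]
    return (c-M[:3,3])@M[:3,:3]
def onplane(f,px,h):
    u=undist(f,px); M=f["world_to_cam"]
    d=np.hstack([u*[1,-1],-np.ones((len(u),1))])@M[:3,:3]; o=-M[:3,3]@M[:3,:3]
    return o+d*((h-o[2])/d[:,2])[:,None]
def cloud(f):
    v,u=np.mgrid[0:420,0:560]; px=np.stack([u.ravel(),v.ravel()],1)
    return world(f,px,f["z_map"].ravel()).reshape(420,560,3)
def proj(f,P):
    M=f["world_to_cam"]; c=np.atleast_2d(P)@M[:3,:3].T+M[:3,3]
    s=c[:,:2]*[1,-1]/-c[:,2:3]; s=s*(1+f["k1"]*(s**2).sum(1,keepdims=True))
    return s*[f["fx"],f["fy"]]+[f["cx"],f["cy"]]
E
python3 - <<'E'
from h import *
for n,boxes in (("scene",[(180,150,90,90),(305,175,130,130)]),("top",[(285,225,110,90),(110,180,120,150)])):
    f=imaging.grab_frame(n); C=cloud(f); 
    np.save(n+"_C.npy",C); 
    for i,(x,y,w,h) in enumerate(boxes):
        cv2.imwrite(f"pics/{n}_c{i}.png",cv2.resize(f["color"][y:y+h,x:x+w,::-1],None,fx=4,fy=4,interpolation=cv2.INTER_CUBIC)[:600,:800])
    print(n,"table z",np.median(C[300:330,10:60,2] if n=="top" else C[380:400,100:200,2]))
    hsv=cv2.cvtColor(f["color"],cv2.COLOR_RGB2HSV)
    for x,y in ([(222,178),(205,183),(240,183),(365,232),(288,292)] if n=="scene" else [(347,265),(322,274),(370,260),(172,250),(187,202)]):
        print((x,y),f["color"][y,x],hsv[y,x],C[y,x].round(4))
E
```

```text
scene table z 0.00048431868972254337
(222, 178) [74 55 43] [ 12 107  74] [ 0.5332 -0.1634  0.1142]
(205, 183) [153 141 131] [ 14  37 153] [ 0.5387 -0.1975  0.0982]
(240, 183) [159 148 139] [ 14  32 159] [ 0.5197 -0.133   0.0984]
(365, 232) [136 105  60] [ 18 143 136] [0.5661 0.1166 0.0831]
(288, 292) [121 118 114] [ 17  15 121] [0.7522 0.0265 0.1143]
top table z -2.2440107000679847e-05
(347, 265) [121  80  51] [ 12 148 121] [ 0.5205 -0.1654  0.1416]
(322, 274) [140 146 148] [ 98  14 148] [ 0.5103 -0.1328  0.0944]
(370, 260) [140 146 142] [ 70  10 146] [ 0.5346 -0.2125  0.097 ]
(172, 250) [139 132  87] [ 26  95 139] [0.5474 0.122  0.0809]
(187, 202) [140 141  99] [ 31  76 141] [0.633  0.1024 0.0816]
```

View pics/top_c0.png

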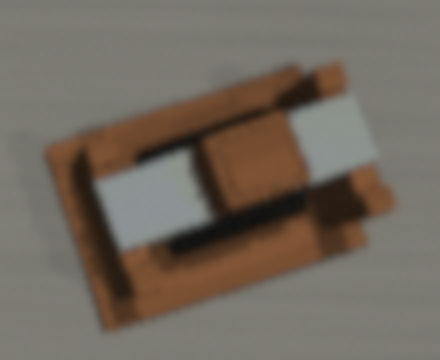

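View pics/top_c1.png

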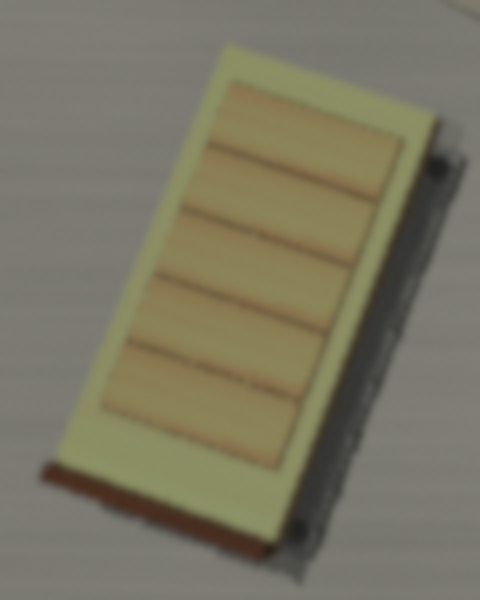

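View pics/scene_c1.png

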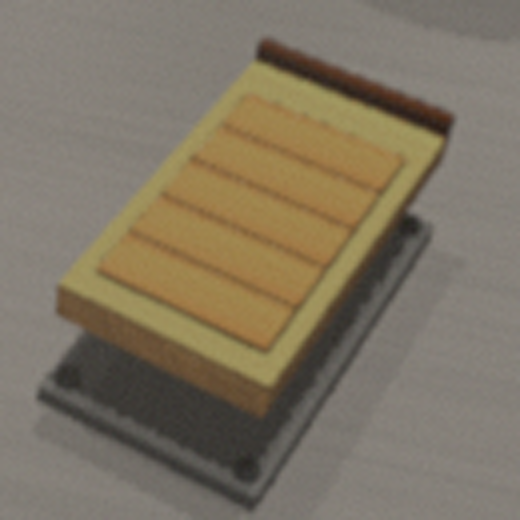

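View pics/scene_c0.png

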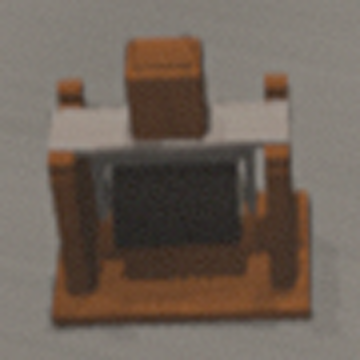

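Run:
```python
from h import *
for n,box in (("scene",(305,175,130,130)),("top",(110,180,120,150))):
    f=imaging.grab_frame(n); C=cloud(f); hsv=cv2.cvtColor(f["color"],cv2.COLOR_RGB2HSV).astype(int)
    x,y,w,h=box; m=np.zeros((420,560),bool); m[y:y+h,x:x+w]=1
    yel=m&(hsv[...,1]>70)&(C[...,2]>0.055)&(hsv[...,0]>14)
    k=cv2.morphologyEx(yel.astype(np.uint8),cv2.MORPH_OPEN,np.ones((3,3)))
    er=cv2.erode(k,np.ones((3,3)))>0
    P=C[er]; A=np.c_[P[:,:2],np.ones(len(P))]
    for _ in range(5):
        c,*_=np.linalg.lstsq(A,P[:,2],rcond=None); res=P[:,2]-A@c; g=abs(res)<.006; P,A=P[g],A[g]
    print(n,len(P),"plane",c.round(4),"rms",res.std())
    # top-face outline on the plane via rays
    cs,_=cv2.findContours(k,cv2.RETR_EXTERNAL,cv2.CHAIN_APPROX_NONE); cc=max(cs,key=cv2.contourArea)[:,0,:]
    zp=c[:2]@P[:,:2].mean(0)+c[2]
    W=onplane(f,cc,zp-.002)
    rc=cv2.minAreaRect((W[:,:2]*1000).astype(np.float32)); print(rc, "corners",cv2.boxPoints(rc).round(1).tolist())
    # stand/roller
    x,y,w,h=(180,150,90,90) if n=="scene" else (285,225,110,90); m[:]=0; m[y:y+h,x:x+w]=1
    if 1:
        pl=m&(C[...,2]>0.088)&(C[...,2]<0.106)&(hsv[...,1]<(75 if n=="scene" else 60))&(hsv[...,2]>100)
        cs,_=cv2.findContours(pl.astype(np.uint8),cv2.RETR_EXTERNAL,cv2.CHAIN_APPROX_NONE)
        cs=[q for q in cs if cv2.contourArea(q)>30]; print([cv2.contourArea(q) for q in cs])
        W=onplane(f,np.vstack(cs)[:,0,:],0.096); print("plate",cv2.minAreaRect((W[:,:2]*1000).astype(np.float32)))
        gt=m&(C[...,2]>0.135)&(hsv[...,1]>80)
        W=onplane(f,np.argwhere(gt)[:,::-1],0.141); print("grip top",gt.sum(),cv2.minAreaRect((W[:,:2]*1000).astype(np.float32)),C[gt][:,2].mean())
        b=m&(C[...,2]>0.004)&(C[...,2]<0.02);W=C[b];print("base",cv2.minAreaRect((W[:,:2]*1000).astype(np.float32)))
```

```text
scene 981 plane [0.0946 0.0135 0.0281] rms 0.0013748669822370662
((553.2778930664062, 123.15458679199219), (104.41899108886719, 202.4959716796875), 71.09680938720703) corners [[440.6000061035156, 106.5999984741211], [632.2000122070312, 41.0], [666.0, 139.6999969482422], [474.3999938964844, 205.3000030517578]]
[192.0, 207.5]
plate ((519.9678955078125, -170.02481079101562), (37.041534423828125, 116.17097473144531), 18.737329483032227)
grip top 207 ((576.5601196289062, -129.1983642578125), (152.44529724121094, 75.32410430908203), 18.35497283935547) 0.15290180087426933
base ((441.24462890625, -194.02877807617188), (299.15411376953125, 199.27342224121094), 26.57870101928711)
top 1917 plane [ 0.0256 -0.1001  0.0787] rms 0.0015462474148688695
((544.382080078125, 120.88935852050781), (101.70531463623047, 193.5416717529297), 72.72712707519531) corners [[436.8999938964844, 101.0999984741211], [621.7000122070312, 43.599998474121094], [651.9000244140625, 140.6999969482422], [467.1000061035156, 198.1999969482422]]
[401.0, 288.5]
plate ((522.1716918945312, -169.37661743164062), (30.567964553833008, 115.56082153320312), 20.470767974853516)
grip top 417 ((508.00323486328125, -161.4798583984375), (66.76815032958984, 74.01610565185547), 13.297345161437988) 0.15086544771049
base ((540.5270385742188, -162.52444458007812), (133.09747314453125, 129.8018341064453), 18.936546325683594)
```

Run:
```python
from h import *
fs=imaging.grab_frame("scene"); ft=imaging.grab_frame("top")
def cv(p,o): return (np.array(p)+.5)/4-.5+o
S=cv([(402,157),(243,97),(268,347),(98,270),(270,383),(62,285)],[305,175]); T=cv([(100,407),(278,467),(237,82),(402,137),(228,45),(437,117)],[110,180])
def P(f): return f["world_to_cam"][:3]
us=undist(fs,S)*[1,-1]; ut=undist(ft,T)*[1,-1]
D=np.diag([1,1,-1.])
X=cv2.triangulatePoints(D@P(fs),D@P(ft),us.T,ut.T); X=(X[:3]/X[3]).T
print(X.round(4))
a=X[2:4].mean(0)-X[0:2].mean(0); print("len",np.linalg.norm(a),"ang",np.degrees(np.arctan2(a[1],a[0])),"slope deg",np.degrees(np.arctan2(a[2],np.hypot(*a[:2]))))
for i,j in((0,1),(2,3),(4,5)):
    b=X[i]-X[j]; print("w",np.linalg.norm(b), np.degrees(np.arctan2(b[1],b[0]))-90)
print("center strips",X[:4].mean(0))
print("reproj",np.abs(proj(fs,X)-S).max(),np.abs(proj(ft,X)-T).max())
# stop
```

```text
[[0.4935 0.1811 0.0784]
 [0.4704 0.1044 0.0762]
 [0.6342 0.1353 0.0864]
 [0.611  0.0604 0.086 ]
 [0.6516 0.1398 0.0854]
 [0.621  0.0465 0.0827]]
len 0.14786599347678267 ang -17.723702457986654 slope deg 3.439164599897529
w 0.08013631608267316 -16.785465085343205
w 0.07842810414444457 -17.23439696540028
w 0.09821539047780249 -18.16351989732604
center strips [0.55227208 0.12029538 0.08177075]
reproj 1.1735209217604279 1.0820322807937828
```

```bash
cat >> h.py <<'E'
def st():
    o=r.get_obs(); return o,np.array(o["tcp_pos"]),R.from_rotvec(o["orientation"])
def show():
    o,p,q=st(); M=q.as_matrix()
    print("t",round(o["clock"],2),"p",(p*1000).round(1),"yaw_x",round(np.degrees(np.arctan2(M[1,0],M[0,0])),2),"down",M[:,1].round(3),"F",np.round(o["contact_force"],1),"M",np.round(o["moment"],2),"w",round(o["grip_width"]*1000,1),"j",np.round(o["joints"],2))
def go(target,yaw,p=None,q=None):
    # yaw deg of tool x (mod 180); tool y down. returns turn (deg, tool axes) and shift mm in current tool axes
    o,p0,q0=st(); p=p0 if p is None else p; q=q0 if q is None else q
    best=None
    for a in (yaw,yaw+180):
        c,s=np.cos(np.radians(a)),np.sin(np.radians(a)); X=np.array([c,s,0]);Y=np.array([0,0,-1.]);G=R.from_matrix(np.c_[X,Y,np.cross(X,Y)])
        t=(q.inv()*G).as_rotvec(degrees=True)
        if best is None or np.linalg.norm(t)<np.linalg.norm(best[0]): best=(t,G)
    d=(np.array(target)-p)*1000
    print("turn",best[0].round(2),"| shift in current axes",q.inv().apply(d).round(2),"| in final axes",best[1].inv().apply(d).round(2))
E
python3 - <<'E'
from h import *
show(); go([0.5222,-0.1697,0.20],19.5)
E
```

```text
t 0.4 p [209.6 641.5 231.2] yaw_x 71.9 down [-0. -0. -1.] F [0.1 0.2 0.2] M [-0.01 -0.03 -0.01] w 85.4 j [-1.36  0.48  0.02  1.56 -0.01  1.11 -0.08]
turn [ 1.00e-02  5.24e+01 -1.00e-02] | shift in current axes [-674.     31.37 -549.11] | in final axes [  23.83   31.17 -869.04]
```

```bash
python3 -m jog '0 3 0 0 0 -40 1;0 3 0 0 0 -40 1;0 3 0 0 0 -40 1;0 3 0 0 0 -40 1;0 3 0 0 0 -40 1' 80; python3 -c "
from h import *
show(); go([0.5222,-0.1697,0.20],19.5)"
```

```text
clock: 0.82
tcp_pos: [0.3934, 0.5595, 0.2314]
orientation: [-1.429, -0.773, 0.772]
contact_force: [-0.2, 1.1, -0.3]
grip_width: 0.0853
t 0.82 p [393.4 559.5 231.4] yaw_x 56.78 down [ 0.  0. -1.] F [-0.2  1.1 -0.3] M [ 0.02  0.   -0.02] w 85.3 j [-1.13  0.49  0.12  1.54 -0.06  1.11 -0.01]
turn [-1.000e-02  3.728e+01  3.000e-02] | shift in current axes [-539.42   31.12 -507.28] | in final axes [-121.97   31.36 -730.36]
```

```bash
python3 -m jog '0 2 0 -28.4 0 -26.7 1;0 2 0 -27.5 0 -27.7 1;0 2 0 -26.5 0 -28.6 1;0 2 0 -25.5 0 -29.5 1;0 2 0 -24.4 0 -30.4 1' && python3 -m jog '0 2 0 -23.4 0 -31.2 1;0 2 0 -22.3 0 -32 1;0 2 0 -21.1 0 -32.8 1;0 2 0 -20 0 -33.5 1;0 2 0 -18.8 0 -34.2 1' && python3 -m jog '0 2 0 -17.6 0 -34.8 1;0 2 0 -16.4 0 -35.4 1;0 2 0 -15.1 0 -36 1;0 2 0 -13.8 0 -36.5 1;0 2 0 -12.6 0 -36.9 1'; python3 -c "
from h import *
show(); go([0.5222,-0.1697,0.20],19.5)"
```

```text
clock: 1.23
tcp_pos: [0.426, 0.3664, 0.2314]
orientation: [-1.475, -0.638, 0.638]
contact_force: [2.1, -0.4, 0.3]
grip_width: 0.0854
clock: 1.65
tcp_pos: [0.4601, 0.1744, 0.2316]
orientation: [-1.511, -0.504, 0.502]
contact_force: [-0.1, -0.3, 0.1]
grip_width: 0.0857
clock: 2.07
tcp_pos: [0.4944, -0.0177, 0.2317]
orientation: [-1.539, -0.368, 0.366]
contact_force: [0.5, -0.4, 0.1]
grip_width: 0.0854
t 2.07 p [494.4 -17.7 231.7] yaw_x 26.81 down [ 0.001  0.001 -1.   ] F [ 0.5 -0.4  0.1] M [-0.01 -0.02  0.06] w 85.4 j [-0.51  0.18  0.48  2.   -0.1   0.98  0.49]
turn [-0.01  7.31  0.07] | shift in current axes [ -43.78   31.68 -148.23] | in final axes [ -24.51   31.73 -152.59]
```

```bash
python3 -m jog '0 1.46 0 -8 5 -30 1;0 1.46 0 -7.5 5 -30 1;0 1.46 0 -7 6 -30 1;0 1.46 0 -6.5 6 -30 1;0 1.46 0 -6 6 -30 1' && python3 -m jog '0 0 0 0 0 0 1;0 0 0 0 0 0 1;0 0 0 0 0 0 1;0 0 0 0 0 0 1;0 0 0 0 0 0 1' ; python3 -c "
from h import *
show(); go([0.5215,-0.1697,0.086],19.6)
for n in ('top','scene'):
    f=imaging.grab_frame(n); x,y=(250,180) if n=='top' else (150,80); cv2.imwrite('pics/%s1.png'%n,cv2.resize(f['color'][y:y+160,x:x+200,::-1],None,fx=3,fy=3))
    print(proj(f,[[.5215,-.1697,.141],[.5215,-.1697,.096]]))
"
```

```text
clock: 2.48
tcp_pos: [0.5236, -0.1685, 0.2033]
orientation: [-1.554, -0.268, 0.267]
contact_force: [-0.1, 0.2, -0.0]
grip_width: 0.0854
clock: 2.9
tcp_pos: [0.5236, -0.1656, 0.2035]
orientation: [-1.553, -0.271, 0.27]
contact_force: [-0.6, 0.5, -0.9]
grip_width: 0.0854
t 2.9 p [ 523.6 -165.6  203.5] yaw_x 19.75 down [ 0.     0.001 -1.   ] F [-0.6  0.5 -0.9] M [ 0.01 -0.03  0.06] w 85.4 j [-0.26  0.33  0.56  1.92 -0.22  0.95  0.75]
turn [-0.03  0.15  0.04] | shift in current axes [ -3.44 117.49  -3.26] | in final axes [ -3.36 117.49  -3.21]
[[349.69460535 264.42413994]
 [344.33782265 267.51001918]]
[[220.03361455 162.50351557]
 [221.90813261 181.0378574 ]]
```

```bash
python3 -c "
import cv2,numpy as np
a=cv2.imread('pics/top1.png');b=cv2.imread('pics/scene1.png');cv2.imwrite('pics/both1.png',cv2.resize(np.hstack([a,b]),None,fx=.66,fy=.66))"
```

```text
(no output)
```

View pics/both1.png

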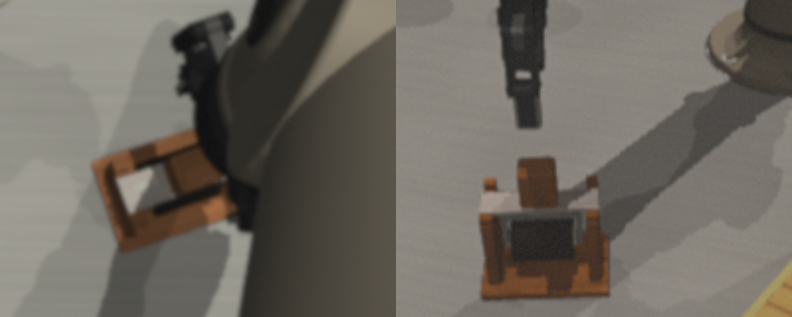

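```bash
python3 -m jog '0 0.15 0 -1.7 25 -1.6 1;0 0 0 -1.6 25 -1.6 1;0 0 0 0 25 0 1;0 0 0 0 20 0 1;0 0 0 0 15 0 1' && python3 -m jog '0 0 0 0 5 0 1;0 0 0 0 2.5 0 1;0 0 0 0 0 0 1;0 0 0 0 0 0 1;0 0 0 0 0 0 1' ; python3 -c "
from h import *
show(); go([0.5215,-0.1697,0.086],19.6)
f=imaging.grab_frame('scene'); x,y=(150,80); cv2.imwrite('pics/s2.png',cv2.resize(f['color'][y:y+160,x:x+200,::-1],None,fx=3,fy=3))
"
```

```text
clock: 3.42
tcp_pos: [0.5206, -0.1702, 0.0916]
orientation: [-1.553, -0.266, 0.268]
contact_force: [-0.2, -0.9, 0.4]
grip_width: 0.0855
clock: 3.83
tcp_pos: [0.5221, -0.1713, 0.0869]
orientation: [-1.555, -0.268, 0.265]
contact_force: [-0.3, -0.5, 0.3]
grip_width: 0.0855
t 3.83 p [ 522.1 -171.3   86.9] yaw_x 19.46 down [ 0.002 -0.    -1.   ] F [-0.3 -0.5  0.3] M [-0.08  0.01  0.02] w 85.5 j [-0.17  0.5   0.48  2.   -0.34  0.72  0.86]
turn [ 0.05 -0.14  0.1 ] | shift in current axes [-0.03  0.87  1.74] | in final axes [-0.02  0.87  1.74]
```

View pics/s2.png

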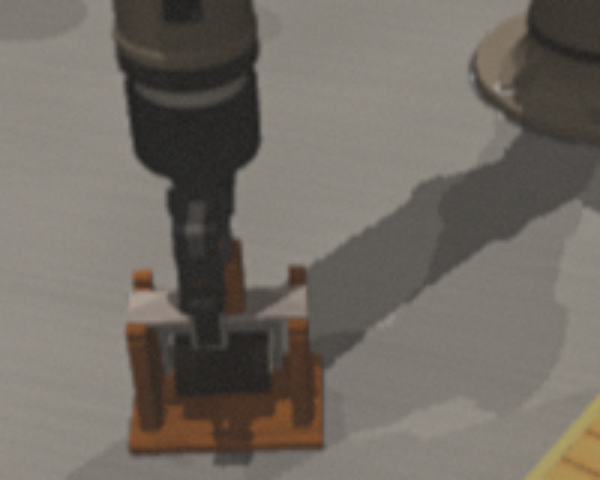

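```bash
python3 -c "
from h import *
o,p,q=st(); x=q.apply([1,0,0])
f=imaging.grab_frame('scene')
for s in (1,-1):
  P=[p+s*.05*x+[0,0,.0],p+s*.057*x+[0,0,.015],p+s*.043*x]
  print(((proj(f,P)-[150,80])*3).round(0).tolist())
ya=np.array([-np.sin(np.radians(19.6)),np.cos(np.radians(19.6)),0]);xa=np.array([ya[1],-ya[0],0]);c=np.array([.5215,-.1697,.096])
P=[c+a*.015*xa+b*.058*ya for a in(1,-1) for b in (1,-1)]
print(((proj(f,P)-[150,80])*3).round(0).tolist())
"
```

```text
[[211.0, 366.0], [209.0, 355.0], [212.0, 358.0]]
[[217.0, 267.0], [216.0, 243.0], [217.0, 273.0]]
[[306.0, 315.0], [123.0, 321.0], [305.0, 286.0], [127.0, 291.0]]
```

```bash
python3 -m jog '0 0 0 0 0.5 1.5 1;0 0 0 0 0.5 1.5 1;0 0 0 0 0 0 1;0 0 0 0 0 0 0;0 0 0 0 0 0 0' 80 && python3 -m jog '0 0 0 0 0 0 0;0 0 0 0 0 0 0;0 0 0 0 0 0 0;0 0 0 0 0 0 0;0 0 0 0 0 0 0' ; python3 -c "
from h import *
show()"
```

```text
clock: 4.35
tcp_pos: [0.5203, -0.1683, 0.0848]
orientation: [-1.554, -0.267, 0.267]
contact_force: [0.4, -0.6, -0.2]
grip_width: 0.0636
clock: 4.77
tcp_pos: [0.5206, -0.1685, 0.085]
orientation: [-1.554, -0.267, 0.266]
contact_force: [0.2, -0.6, 2.1]
grip_width: 0.0293
t 4.77 p [ 520.6 -168.5   85. ] yaw_x 19.46 down [ 0.001 -0.    -1.   ] F [ 0.2 -0.6  2.1] M [ 0.05 -0.01  0.05] w 29.3 j [-0.17  0.5   0.48  2.01 -0.34  0.71  0.86]
```

```bash
python3 -m jog '0 0 0 0 -3 0 0;0 0 0 0 -10 0 0;0 0 0 0 -20 0 0;0 0 0 0 -25 0 0;0 0 0 0 -25 0 0' && python3 -m jog '0 0 0 0 -22 0 0;0 0 0 0 -10 0 0;0 0 0 0 0 0 0;0 0 0 0 0 0 0;0 0 0 0 0 0 0' ; python3 -c "
from h import *
show()
a=np.radians(-17.7); u=np.array([np.cos(a),np.sin(a)]); c=np.array([.5523,.1203])
for bx in(-66,-68): print(bx,c+u*(bx-10)/1000)
go([*(c+u*(-.076)),.2],-17.7)
f=imaging.grab_frame('scene'); cv2.imwrite('pics/s3.png',f['color'][:,:,::-1])"
```

```text
clock: 5.18
tcp_pos: [0.5191, -0.1683, 0.1684]
orientation: [-1.554, -0.264, 0.268]
contact_force: [0.7, -0.5, -4.1]
grip_width: 0.0292
clock: 5.6
tcp_pos: [0.5192, -0.1679, 0.1984]
orientation: [-1.553, -0.265, 0.269]
contact_force: [-0.4, -0.1, -4.2]
grip_width: 0.0289
t 5.6 p [ 519.2 -167.9  198.4] yaw_x 19.47 down [-0.003  0.001 -1.   ] F [-0.4 -0.1 -4.2] M [ 0.05  0.06 -0.01] w 28.9 j [-0.26  0.33  0.57  1.93 -0.22  0.94  0.76]
-66 [0.47989773 0.14340651]
-68 [0.4779924  0.14401458]
turn [-0.04 37.17 -0.15] | shift in current axes [ 66.72  -1.37 306.59] | in final axes [-132.06   -1.65  284.62]
```

View pics/s3.png

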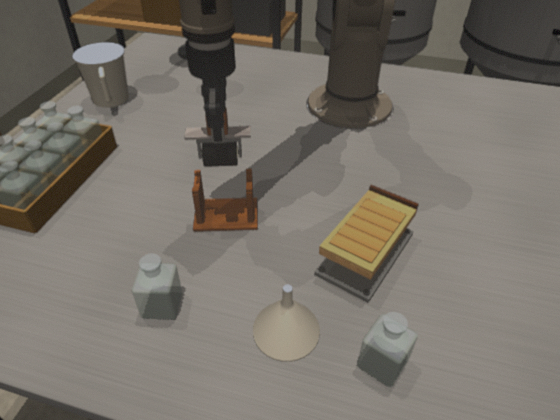

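```bash
python3 -m jog '0 3.7 0 6.7 0 30.7 0;0 3.7 0 4.7 0 31 0;0 3.7 0 2.7 0 31.3 0;0 3.7 0 0.6 0 31.4 0;0 3.7 0 -1.4 0 31.4 0' && python3 -m jog '0 3.7 0 -3.4 0 31.2 0;0 3.7 0 -5.5 0 30.9 0;0 3.7 0 -7.4 0 30.5 0;0 3.7 0 -9.4 0 29.9 0;0 3.7 0 -11.4 0 29.3 0' && python3 -m jog '0 0 0 0 0 0 0;0 0 0 0 0 0 0;0 0 0 0 0 0 0;0 0 0 0 0 0 0;0 0 0 0 0 0 0'; python3 -c "
from h import *
show()
go([0.4799,.1434,.2],-17.7)
for n in ('top','scene'):
    f=imaging.grab_frame(n); x,y=(80,180) if n=='top' else (260,60); cv2.imwrite('pics/%s4.png'%n,cv2.resize(f['color'][y:y+200,x:x+200,::-1],None,fx=2,fy=2))
a=cv2.imread('pics/top4.png');b=cv2.imread('pics/scene4.png');cv2.imwrite('pics/both4.png',np.hstack([a,b]))
"
```

```text
clock: 6.07
tcp_pos: [0.4994, -0.0114, 0.1985]
orientation: [-1.571, -0.008, 0.012]
contact_force: [1.0, -0.5, -4.4]
grip_width: 0.0296
clock: 6.48
tcp_pos: [0.4796, 0.1442, 0.1986]
orientation: [-1.559, 0.244, -0.242]
contact_force: [0.9, 0.1, -4.6]
grip_width: 0.029
clock: 6.9
tcp_pos: [0.4808, 0.1415, 0.1995]
orientation: [-1.558, 0.242, -0.242]
contact_force: [-0.0, -0.2, -4.3]
grip_width: 0.0291
t 6.9 p [480.8 141.5 199.5] yaw_x -17.67 down [-0.001 -0.001 -1.   ] F [-0.  -0.2 -4.3] M [-0.03  0.01  0.01] w 29.1 j [-0.91  0.25  0.58  2.03 -0.17  0.91 -0.54]
turn [ 0.05  0.03 -0.02] | shift in current axes [-1.42 -0.53  1.52] | in final axes [-1.42 -0.53  1.52]
```

View pics/both4.png

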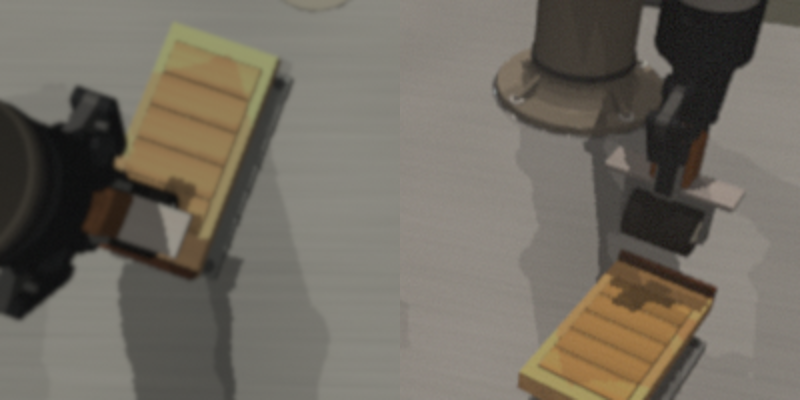

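```bash
python3 -m jog '0 0 0 -0.7 10 0.8 0;0 0 0 -0.7 13 0.7 0;0 0 0 0 13 0 0;0 0 0 0 7 0 0;0 0 0 0 3 0 0' && python3 -m jog '0 0 0 0 1 0 0;0 0 0 0 1 0 0;0 0 0 0 1 0 0;0 0 0 0 1 0 0;0 0 0 0 1 0 0'; python3 -c "
from h import *
show()"
```

```text
clock: 7.42
tcp_pos: [0.479, 0.1444, 0.1523]
orientation: [-1.559, 0.242, -0.239]
contact_force: [0.3, -1.2, -4.2]
grip_width: 0.0291
clock: 7.83
tcp_pos: [0.4802, 0.1451, 0.1491]
orientation: [-1.557, 0.24, -0.241]
contact_force: [0.6, -1.2, -4.7]
grip_width: 0.0293
t 7.83 p [480.2 145.1 149.1] yaw_x -17.54 down [ 0.001  0.001 -1.   ] F [ 0.6 -1.2 -4.7] M [-0.02 -0.02  0.04] w 29.3 j [-0.87  0.33  0.55  2.07 -0.24  0.8  -0.48]
```

```bash
python3 -m jog '0 0 0 0 1 -1 0;0 0 0 0 1 0 0;0 0 0 0 1 0 0;0 0 0 0 1 0 0;0 0 0 0 1 0 0'; python3 -c "
from h import *
show()
for n in ('scene',):
    f=imaging.grab_frame(n); x,y=(300,120); cv2.imwrite('pics/s5.png',cv2.resize(f['color'][y:y+150,x:x+150,::-1],None,fx=4,fy=4))
"
```

```text
clock: 8.25
tcp_pos: [0.4796, 0.144, 0.1437]
orientation: [-1.557, 0.24, -0.24]
contact_force: [0.0, -0.1, -3.6]
grip_width: 0.0293
t 8.25 p [479.6 144.  143.7] yaw_x -17.54 down [ 0.  0. -1.] F [ 0.  -0.1 -3.6] M [0.02 0.   0.01] w 29.3 j [-0.87  0.34  0.55  2.08 -0.25  0.79 -0.48]
```

View pics/s5.png

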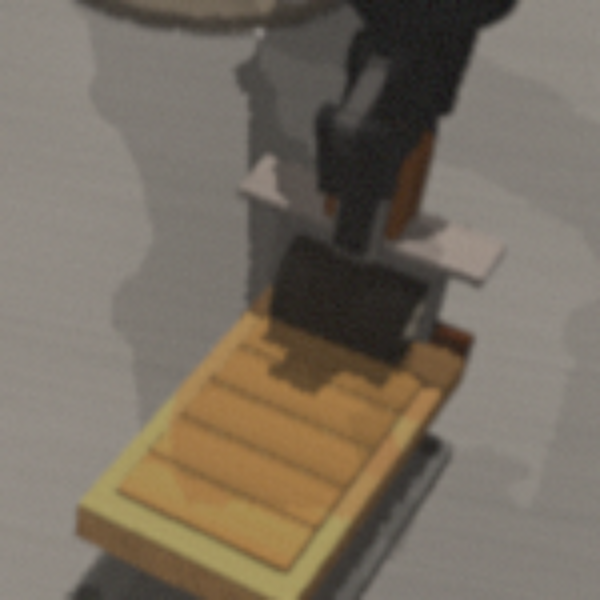

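```bash
python3 -m jog '0 0 0 0 1 1.5 0;0 0 0 0 1 0 0;0 0 0 0 1 0 0;0 0 0 0 0.5 0 0;0 0 0 0 0 0 0'; python3 -c "
from h import *
show()"
```

```text
clock: 8.72
tcp_pos: [0.4799, 0.1454, 0.1402]
orientation: [-1.558, 0.24, -0.24]
contact_force: [-0.1, 0.8, -4.7]
grip_width: 0.0291
t 8.72 p [479.9 145.4 140.2] yaw_x -17.54 down [-0. -0. -1.] F [-0.1  0.8 -4.7] M [0.01 0.02 0.03] w 29.1 j [-0.87  0.34  0.55  2.08 -0.25  0.78 -0.47]
```

```bash
python3 -m jog '0 0 0 0 0.5 0 0;0 0 0 0 0.5 0 0;0 0 0 0 0.5 0 0;0 0 0 0 0 0 0;0 0 0 0 0 0 0'; python3 -c "
from h import *
show()"
```

```text
clock: 9.13
tcp_pos: [0.48, 0.1454, 0.1388]
orientation: [-1.557, 0.24, -0.24]
contact_force: [-0.9, -0.1, -4.0]
grip_width: 0.0292
t 9.13 p [480.  145.4 138.8] yaw_x -17.55 down [-0. -0. -1.] F [-0.9 -0.1 -4. ] M [-0.09 -0.07  0.02] w 29.2 j [-0.87  0.35  0.54  2.08 -0.25  0.78 -0.47]
```

```bash
python3 -m jog '0 0 0 0 0.5 0 0;0 0 0 0 0.5 0 0;0 0 0 0 0.5 0 0;0 0 0 0 0 0 0;0 0 0 0 0 0 0'; python3 -c "
from h import *
show()"
```

```text
clock: 9.55
tcp_pos: [0.4806, 0.1454, 0.1378]
orientation: [-1.557, 0.24, -0.241]
contact_force: [-0.4, -2.1, 4.7]
grip_width: 0.0291
t 9.55 p [480.6 145.4 137.8] yaw_x -17.56 down [ 0.001  0.    -1.   ] F [-0.4 -2.1  4.7] M [-0.32  0.18  0.01] w 29.1 j [-0.86  0.35  0.54  2.08 -0.25  0.78 -0.47]
```

```bash
python3 -m jog '0 0 0 0 0.5 0 0;0 0 0 0 0.5 0 0;0 0 0 0 0 0 0;0 0 0 0 0 0 0;0 0 0 0 0 0 0'; python3 -c "
from h import *
show()"
```

```text
clock: 9.97
tcp_pos: [0.4803, 0.1455, 0.1366]
orientation: [-1.557, 0.24, -0.241]
contact_force: [-1.2, -0.4, 5.1]
grip_width: 0.0294
t 9.97 p [480.3 145.5 136.6] yaw_x -17.55 down [ 0.  0. -1.] F [-1.2 -0.4  5.1] M [-0.27  0.21 -0.02] w 29.4 j [-0.86  0.35  0.54  2.08 -0.26  0.77 -0.47]
```

```bash
python3 -m jog '-0.5 0 0 0 0.4 0 0;0 0 0 0 0.4 0 0;0 0 0 0 0 0 0;0 0 0 0 0 0 0;0 0 0 0 0 0 0'; python3 -c "
from h import *
show()"
```

```text
clock: 10.38
tcp_pos: [0.4803, 0.1458, 0.1357]
orientation: [-1.565, 0.241, -0.24]
contact_force: [-0.7, -0.1, 5.5]
grip_width: 0.0295
t 10.38 p [480.3 145.8 135.7] yaw_x -17.54 down [-0.002 -0.008 -1.   ] F [-0.7 -0.1  5.5] M [0.1  0.16 0.  ] w 29.5 j [-0.87  0.35  0.54  2.08 -0.25  0.78 -0.48]
```

```bash
python3 -m jog '0 0 0 1 0.4 0 0;0 0 0 1 0.4 0 0;0 0 0 1 0.4 0 0;0 0 0 1 0 0 0;0 0 0 0 0 0 0'; python3 -c "
from h import *
show()"
```

```text
clock: 10.8
tcp_pos: [0.4845, 0.1445, 0.1347]
orientation: [-1.565, 0.241, -0.24]
contact_force: [-1.1, 0.1, 5.7]
grip_width: 0.0294
t 10.8 p [484.5 144.5 134.7] yaw_x -17.55 down [-0.002 -0.008 -1.   ] F [-1.1  0.1  5.7] M [ 0.12  0.05 -0.03] w 29.4 j [-0.86  0.36  0.54  2.07 -0.25  0.78 -0.47]
```

```bash
python3 -m jog '0 0 0 1 0.4 0 0;0 0 0 1 0.4 0 0;0 0 0 1 0 0 0;0 0 0 1 0 0 0;0 0 0 0 0 0 0'; python3 -c "
from h import *
show()"
```

```text
clock: 11.22
tcp_pos: [0.4886, 0.1432, 0.1342]
orientation: [-1.565, 0.241, -0.241]
contact_force: [-1.1, -1.2, 8.9]
grip_width: 0.0291
t 11.22 p [488.6 143.2 134.2] yaw_x -17.56 down [-0.001 -0.007 -1.   ] F [-1.1 -1.2  8.9] M [-0.    0.16  0.01] w 29.1 j [-0.85  0.37  0.54  2.06 -0.26  0.78 -0.46]
```

```bash
python3 -m jog '0 0 0 1 0.3 0 0;0 0 0 1 0.3 0 0;0 0 0 1 0 0 0;0 0 0 1 -0.05 0 0;0 0 0 0 0 0 0'; python3 -c "
from h import *
show()"
```

```text
clock: 11.63
tcp_pos: [0.4927, 0.142, 0.1339]
orientation: [-1.565, 0.24, -0.241]
contact_force: [-0.7, -0.0, 10.3]
grip_width: 0.0291
t 11.63 p [492.7 142.  133.9] yaw_x -17.56 down [-0.001 -0.007 -1.   ] F [-0.7 -0.  10.3] M [-0.09  0.21 -0.04] w 29.1 j [-0.84  0.37  0.54  2.06 -0.26  0.78 -0.45]
```

```bash
python3 -m jog '0 0 0 1.5 0.3 0 0;0 0 0 1.5 0.2 0 0;0 0 0 1.5 -0.09 0 0;0 0 0 1.5 -0.09 0 0;0 0 0 0 0 0 0'; python3 -c "
from h import *
show()"
```

```text
clock: 12.05
tcp_pos: [0.4971, 0.1407, 0.1334]
orientation: [-1.565, 0.242, -0.239]
contact_force: [-4.5, 0.5, 13.4]
grip_width: 0.0289
t 12.05 p [497.1 140.7 133.4] yaw_x -17.54 down [-0.004 -0.007 -1.   ] F [-4.5  0.5 13.4] M [ 0.26  1.16 -0.04] w 28.9 j [-0.83  0.38  0.54  2.05 -0.27  0.79 -0.44]
```

```bash
python3 -m jog '0 0 0 1.5 -0.09 0 0;0 0 0 1.5 -0.09 0 0;0 0 0 1.5 -0.09 0 0;0 0 0 1.5 -0.09 0 0;0 0 0 1.5 -0.09 0 0'; python3 -c "
from h import *
show()"
```

```text
clock: 12.47
tcp_pos: [0.5043, 0.1385, 0.1339]
orientation: [-1.565, 0.242, -0.239]
contact_force: [-3.4, 0.2, 14.1]
grip_width: 0.0296
t 12.47 p [504.3 138.5 133.9] yaw_x -17.53 down [-0.003 -0.007 -1.   ] F [-3.4  0.2 14.1] M [ 0.19  0.91 -0.03] w 29.6 j [-0.82  0.39  0.54  2.03 -0.27  0.79 -0.43]
```

```bash
python3 -m jog '0 0 0 1.5 -0.09 0 0;0 0 0 1.5 -0.09 0 0;0 0 0 1.5 -0.09 0 0;0 0 0 1.5 -0.09 0 0;0 0 0 1.5 -0.09 0 0'; python3 -c "
from h import *
show()
f=imaging.grab_frame('scene'); x,y=(300,120); cv2.imwrite('pics/s6.png',cv2.resize(f['color'][y:y+150,x:x+150,::-1],None,fx=4,fy=4))"
```

```text
clock: 12.88
tcp_pos: [0.5127, 0.1358, 0.1347]
orientation: [-1.564, 0.24, -0.241]
contact_force: [-1.3, -0.6, 12.8]
grip_width: 0.0292
t 12.88 p [512.7 135.8 134.7] yaw_x -17.56 down [-0.    -0.007 -1.   ] F [-1.3 -0.6 12.8] M [ 0.08  0.33 -0.05] w 29.2 j [-0.81  0.4   0.54  2.02 -0.27  0.8  -0.42]
```

View pics/s6.png

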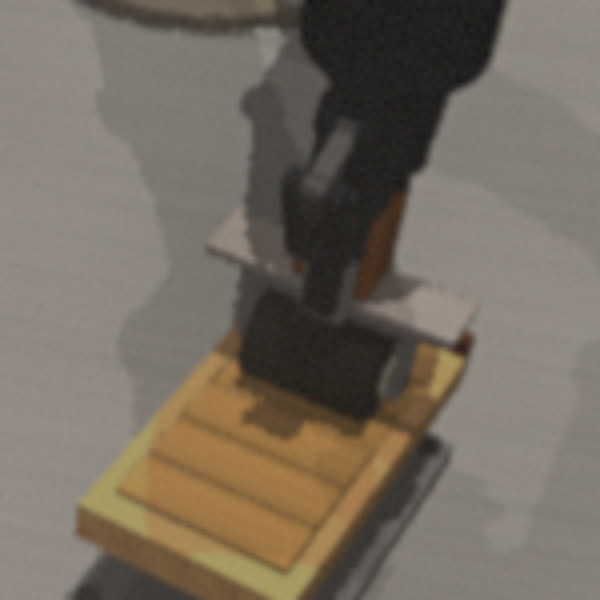

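```bash
python3 -m jog '0 0 0 1.5 -0.09 0 0;0 0 0 1.5 -0.09 0 0;0 0 0 1.5 -0.09 0 0;0 0 0 1.5 -0.09 0 0;0 0 0 1.5 -0.09 0 0'; python3 -c "
from h import *
show()"
```

```text
clock: 13.35
tcp_pos: [0.5199, 0.1336, 0.1351]
orientation: [-1.564, 0.24, -0.241]
contact_force: [-1.1, 0.2, 11.7]
grip_width: 0.029
t 13.35 p [519.9 133.6 135.1] yaw_x -17.57 down [-0.    -0.007 -1.   ] F [-1.1  0.2 11.7] M [ 0.07  0.31 -0.13] w 29.0 j [-0.8   0.41  0.54  2.   -0.28  0.8  -0.41]
```

```bash
python3 -m jog '0 0 0 1.5 -0.09 0 0;0 0 0 1.5 -0.09 0 0;0 0 0 1.5 -0.09 0 0;0 0 0 1.5 -0.09 0 0;0 0 0 1.5 -0.09 0 0'; python3 -c "
from h import *
show()"
```

```text
clock: 13.77
tcp_pos: [0.5259, 0.1318, 0.1353]
orientation: [-1.564, 0.242, -0.239]
contact_force: [-5.1, 2.5, 13.0]
grip_width: 0.029
t 13.77 p [525.9 131.8 135.3] yaw_x -17.55 down [-0.003 -0.007 -1.   ] F [-5.1  2.5 13. ] M [ 0.51  1.42 -0.1 ] w 29.0 j [-0.79  0.42  0.53  1.99 -0.28  0.81 -0.4 ]
```

```bash
python3 -m jog '0 0 0 1.5 -0.09 0 0;0 0 0 1.5 -0.09 0 0;0 0 0 1.5 -0.09 0 0;0 0 0 1.5 -0.09 0 0;0 0 0 1.5 -0.09 0 0'; python3 -c "
from h import *
show()"
```

```text
clock: 14.18
tcp_pos: [0.533, 0.1296, 0.1357]
orientation: [-1.564, 0.242, -0.239]
contact_force: [-4.2, 1.2, 13.3]
grip_width: 0.0291
t 14.18 p [533.  129.6 135.7] yaw_x -17.53 down [-0.003 -0.007 -1.   ] F [-4.2  1.2 13.3] M [ 0.31  0.81 -0.07] w 29.1 j [-0.77  0.43  0.53  1.97 -0.29  0.82 -0.39]
```

```bash
python3 -m jog '0 0 0 1.5 -0.09 0 0;0 0 0 1.5 -0.09 0 0;0 0 0 1.5 -0.09 0 0;0 0 0 1.5 -0.09 0 0;0 0 0 1.5 -0.09 0 0'; python3 -c "
from h import *
show()"
```

```text
clock: 14.6
tcp_pos: [0.5414, 0.127, 0.1365]
orientation: [-1.564, 0.24, -0.241]
contact_force: [-1.5, 0.1, 11.4]
grip_width: 0.0293
t 14.6 p [541.4 127.  136.5] yaw_x -17.56 down [-0.    -0.007 -1.   ] F [-1.5  0.1 11.4] M [ 0.26  0.26 -0.08] w 29.3 j [-0.76  0.44  0.53  1.96 -0.29  0.82 -0.38]
```

```bash
python3 -m jog '0 0 0 1.5 0.05 0 0;0 0 0 1.5 -0.03 0 0;0 0 0 1.5 -0.09 0 0;0 0 0 1.5 -0.09 0 0;0 0 0 1.5 -0.09 0 0'; python3 -c "
from h import *
show()"
```

```text
clock: 15.02
tcp_pos: [0.5486, 0.1247, 0.1368]
orientation: [-1.564, 0.24, -0.242]
contact_force: [-1.8, 0.2, 11.4]
grip_width: 0.0291
t 15.02 p [548.6 124.7 136.8] yaw_x -17.56 down [ 0.    -0.007 -1.   ] F [-1.8  0.2 11.4] M [ 0.21  0.27 -0.14] w 29.1 j [-0.75  0.45  0.53  1.94 -0.29  0.83 -0.37]
```

```bash
python3 -m jog '0 0 0 1.5 -0.08 0 0;0 0 0 1.5 -0.08 0 0;0 0 0 1.5 -0.08 0 0;0 0 0 1.5 -0.08 0 0;0 0 0 1.5 -0.08 0 0'; python3 -c "
from h import *
show()"
```

```text
clock: 15.43
tcp_pos: [0.5546, 0.1229, 0.1369]
orientation: [-1.564, 0.242, -0.239]
contact_force: [-5.7, 2.9, 12.7]
grip_width: 0.029
t 15.43 p [554.6 122.9 136.9] yaw_x -17.54 down [-0.003 -0.006 -1.   ] F [-5.7  2.9 12.7] M [ 0.63  1.37 -0.06] w 29.0 j [-0.74  0.46  0.53  1.93 -0.3   0.84 -0.36]
```

```bash
python3 -m jog '0 0 0 1.5 -0.07 0 0;0 0 0 1.5 -0.07 0 0;0 0 0 1.5 -0.07 0 0;0 0 0 1.5 -0.07 0 0;0 0 0 1.5 -0.07 0 0'; python3 -c "
from h import *
show()"
```

```text
clock: 15.85
tcp_pos: [0.5617, 0.1207, 0.1373]
orientation: [-1.564, 0.241, -0.239]
contact_force: [-2.4, 0.8, 12.9]
grip_width: 0.0291
t 15.85 p [561.7 120.7 137.3] yaw_x -17.52 down [-0.003 -0.006 -1.   ] F [-2.4  0.8 12.9] M [ 0.44  0.73 -0.05] w 29.1 j [-0.73  0.47  0.53  1.91 -0.3   0.85 -0.35]
```

```bash
python3 -m jog '0 0 0 1.5 -0.08 0 0;0 0 0 1.5 -0.08 0 0;0 0 0 1.5 -0.08 0 0;0 0 0 1.5 -0.08 0 0;0 0 0 1.5 -0.08 0 0'; python3 -c "
from h import *
show()"
```

```text
clock: 16.27
tcp_pos: [0.5701, 0.1181, 0.138]
orientation: [-1.564, 0.24, -0.242]
contact_force: [-1.2, 1.4, 9.9]
grip_width: 0.0291
t 16.27 p [570.1 118.1 138. ] yaw_x -17.55 down [ 0.    -0.007 -1.   ] F [-1.2  1.4  9.9] M [ 0.29  0.21 -0.13] w 29.1 j [-0.72  0.48  0.53  1.89 -0.3   0.85 -0.34]
```

```bash
python3 -m jog '0 0 0 1.5 0.15 0 0;0 0 0 1.5 0.15 0 0;0 0 0 1.5 0.05 0 0;0 0 0 1.5 -0.08 0 0;0 0 0 1.5 -0.08 0 0'; python3 -c "
from h import *
show()"
```

```text
clock: 16.68
tcp_pos: [0.5775, 0.1158, 0.1381]
orientation: [-1.564, 0.24, -0.242]
contact_force: [-0.4, 0.5, 13.3]
grip_width: 0.0289
t 16.68 p [577.5 115.8 138.1] yaw_x -17.56 down [ 0.001 -0.006 -1.   ] F [-0.4  0.5 13.3] M [ 0.3   0.25 -0.15] w 28.9 j [-0.71  0.49  0.53  1.88 -0.31  0.86 -0.33]
```

```bash
python3 -m jog '0 0 0 1.5 -0.07 0 0;0 0 0 1.5 -0.07 0 0;0 0 0 1.5 -0.07 0 0;0 0 0 1.5 -0.07 0 0;0 0 0 1.5 -0.07 0 0'; python3 -c "
from h import *
show()"
```

```text
clock: 17.1
tcp_pos: [0.5833, 0.1141, 0.1381]
orientation: [-1.564, 0.242, -0.239]
contact_force: [-5.4, 3.4, 13.6]
grip_width: 0.0291
t 17.1 p [583.3 114.1 138.1] yaw_x -17.53 down [-0.003 -0.006 -1.   ] F [-5.4  3.4 13.6] M [ 0.77  1.47 -0.11] w 29.1 j [-0.69  0.5   0.52  1.86 -0.31  0.87 -0.32]
```

Strips 2–4 each carried 15–17 N on the flat. Now strip 5.

```bash
python3 -m jog '0 0 0 1.5 -0.07 0 0;0 0 0 1.5 -0.07 0 0;0 0 0 1.5 -0.07 0 0;0 0 0 1.5 -0.07 0 0;0 0 0 1.5 -0.07 0 0'; python3 -c "
from h import *
show()"
```

```text
clock: 17.52
tcp_pos: [0.5906, 0.1118, 0.1385]
orientation: [-1.564, 0.241, -0.239]
contact_force: [-3.4, 1.3, 13.6]
grip_width: 0.0292
t 17.52 p [590.6 111.8 138.5] yaw_x -17.52 down [-0.002 -0.006 -1.   ] F [-3.4  1.3 13.6] M [ 0.41  0.7  -0.06] w 29.2 j [-0.68  0.5   0.52  1.85 -0.31  0.88 -0.32]
```

```bash
python3 -m jog '0 0 0 1.5 -0.07 0 0;0 0 0 1.5 -0.07 0 0;0 0 0 1.5 -0.07 0 0;0 0 0 1.5 -0.07 0 0;0 0 0 1.5 -0.07 0 0'; python3 -c "
from h import *
show()"
```

```text
clock: 17.93
tcp_pos: [0.599, 0.1092, 0.1392]
orientation: [-1.564, 0.239, -0.242]
contact_force: [-0.1, 0.6, 12.0]
grip_width: 0.0292
t 17.93 p [599.  109.2 139.2] yaw_x -17.54 down [ 0.001 -0.006 -1.   ] F [-0.1  0.6 12. ] M [ 0.4   0.16 -0.07] w 29.2 j [-0.67  0.51  0.52  1.83 -0.32  0.88 -0.31]
```

```bash
python3 -m jog '0 0 0 1.5 -0.02 0 0;0 0 0 1.5 -0.05 0 0;0 0 0 1.5 -0.08 0 0;0 0 0 1.5 -0.08 0 0;0 0 0 1.5 -0.08 0 0'; python3 -c "
from h import *
show()"
```

```text
clock: 18.35
tcp_pos: [0.6062, 0.107, 0.1396]
orientation: [-1.563, 0.239, -0.242]
contact_force: [-1.0, 2.1, 12.5]
grip_width: 0.0292
t 18.35 p [606.2 107.  139.6] yaw_x -17.55 down [ 0.001 -0.006 -1.   ] F [-1.   2.1 12.5] M [ 0.37  0.14 -0.15] w 29.2 j [-0.66  0.52  0.52  1.81 -0.32  0.89 -0.3 ]
```

```bash
python3 -m jog '0 0 0 1.5 -0.07 0 0;0 0 0 1.5 -0.07 0 0;0 0 0 1.5 -0.07 0 0;0 0 0 1.5 -0.07 0 0;0 0 0 1.5 -0.07 0 0'; python3 -c "
from h import *
show()"
```

```text
clock: 18.77
tcp_pos: [0.6134, 0.1048, 0.14]
orientation: [-1.564, 0.239, -0.242]
contact_force: [-1.4, 1.2, 12.6]
grip_width: 0.0292
t 18.77 p [613.4 104.8 140. ] yaw_x -17.54 down [ 0.001 -0.006 -1.   ] F [-1.4  1.2 12.6] M [ 0.43  0.16 -0.12] w 29.2 j [-0.65  0.53  0.52  1.8  -0.32  0.9  -0.29]
```

```bash
python3 -m jog '0 0 0 1.5 -0.07 0 0;0 0 0 1.5 -0.07 0 0;0 0 0 0 0 0 0;0 0 0 0 0 0 0;0 0 0 0 0 0 0'; python3 -c "
from h import *
show()"
```

```text
clock: 19.18
tcp_pos: [0.6165, 0.1038, 0.1402]
orientation: [-1.563, 0.238, -0.243]
contact_force: [-0.1, 1.4, 11.3]
grip_width: 0.0291
t 19.18 p [616.5 103.8 140.2] yaw_x -17.54 down [ 0.002 -0.006 -1.   ] F [-0.1  1.4 11.3] M [ 0.37  0.04 -0.07] w 29.1 j [-0.65  0.54  0.52  1.79 -0.32  0.9  -0.29]
```

Strip 5 is done too. I'll lift off and look at the lid before going back.

```bash
python3 -m jog '0.45 0 0 0 -3 0 0;0 0 0 0 -8 0 0;0 0 0 0 -15 0 0;0 0 0 0 -20 0 0;0 0 0 0 -20 0 0' && python3 -m jog '0 0 0 -15 -5 -20 0;0 -2 0 -15 0 -28 0;0 -3 0 -15 0 -32 0;0 -3.5 0 -15 0 -32 0;0 -3.5 0 -14 0 -32 0' && python3 -m jog '0 -3.5 0 -8 0 -32 0;0 -3.5 0 -6 0 -32 0;0 0 0 0 0 0 0;0 0 0 0 0 0 0;0 0 0 0 0 0 0'; python3 -c "
from h import *
show()
go([0.5206,-.1685,.198],19.46)
for n in ('top','scene'):
    f=imaging.grab_frame(n); x,y,w,h=(110,180,120,150) if n=='top' else (305,175,130,130); cv2.imwrite('pics/%s7.png'%n,cv2.resize(f['color'][y:y+h,x:x+w,::-1],None,fx=4,fy=4,interpolation=2))
    cv2.imwrite('pics/%s7f.png'%n,f['color'][:,:,::-1])
"
```

```text
clock: 19.6
tcp_pos: [0.6129, 0.1029, 0.2035]
orientation: [-1.56, 0.243, -0.237]
contact_force: [0.7, -0.7, -4.2]
grip_width: 0.029
clock: 20.02
tcp_pos: [0.5051, -0.0185, 0.2084]
orientation: [-1.571, 0.075, -0.07]
contact_force: [0.2, -0.9, -3.9]
grip_width: 0.0291
clock: 20.43
tcp_pos: [0.4892, -0.0803, 0.2091]
orientation: [-1.571, -0.018, 0.021]
contact_force: [0.1, -0.5, -3.1]
grip_width: 0.029
t 20.43 p [489.2 -80.3 209.1] yaw_x 1.41 down [-0.002 -0.    -1.   ] F [ 0.1 -0.5 -3.1] M [0.02 0.   0.  ] w 29.0 j [-0.46  0.23  0.59  2.03 -0.15  0.93  0.23]
turn [ 1.000e-02 -1.805e+01 -1.000e-01] | shift in current axes [ 29.18  11.06 -88.98] | in final axes [  0.16  11.07 -93.64]
```

View pics/scene7.png

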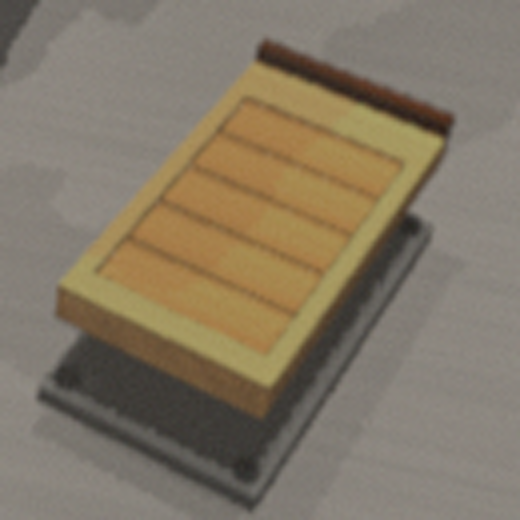

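View pics/scene7f.png

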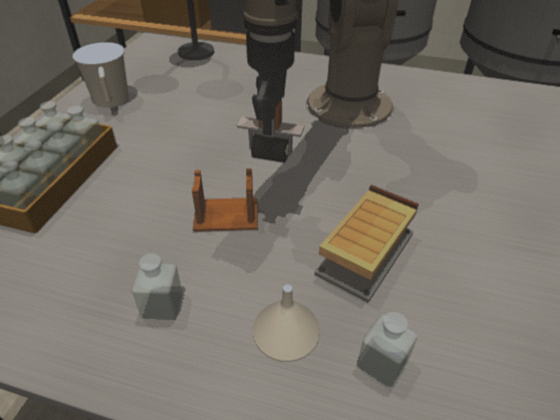

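```bash
python3 -c "
from h import *
a=np.radians(-17.7); u=np.array([np.cos(a),np.sin(a)]);v=np.array([-u[1],u[0]]); c=np.array([.5523,.1203])-u*.010
for n in('top','scene'):
    f=imaging.grab_frame(n); C1=cloud(f); C0=np.load(n+'_C.npy')
    for bx in (-78,-50,-20,10,40,70,93):
        z=[]
        hw=.011 if abs(bx)<75 else .005
        P=C0; l=(P[...,:2]-c)@np.c_[u,v]; m=(abs(l[...,0]-bx/1000)<hw)&(abs(l[...,1])<.035)&(P[...,2]>.06)&(P[...,2]<.11)
        d=(C1[...,2]-C0[...,2])[m]; d=d[abs(d)<.02]; print(n,bx,m.sum(),(np.median(d)*1000).round(2),(d.mean()*1000).round(2),(d.std()/len(d)**.5*1000).round(2))
"
```

```text
top -78 254 -0.51 -0.5 0.11
top -50 543 -4.01 -4.05 0.07
top -20 532 -3.89 -3.93 0.07
top 10 520 -4.12 -4.09 0.07
top 40 506 -3.95 -3.96 0.07
top 70 493 -3.88 -3.9 0.08
top 93 218 -0.56 -0.57 0.1
scene -78 118 -0.42 -0.43 0.14
scene -50 279 -4.43 -4.35 0.08
scene -20 305 -4.25 -4.19 0.09
scene 10 323 -4.07 -4.1 0.08
scene 40 348 -4.26 -4.25 0.08
scene 70 381 -4.04 -4.08 0.07
scene 93 234 0.04 0.02 0.09
```

```bash
python3 -m jog '0 -3.6 0 5.8 2 -17.8 0;0 -3.6 0 4.7 2 -18.1 0;0 -3.6 0 3.6 2 -18.4 0;0 -3.6 0 2.4 2 -18.6 0;0 -3.6 0 1.2 2 -18.7 0' && python3 -m jog '0 0 0 0 0 0 0;0 0 0 0 0 0 0;0 0 0 0 0 0 0;0 0 0 0 0 0 0;0 0 0 0 0 0 0'; python3 -c "
from h import *
show()
go([0.5206,-.1685,.085],19.46)
"
```

```text
clock: 21.05
tcp_pos: [0.5218, -0.1687, 0.1992]
orientation: [-1.554, -0.27, 0.271]
contact_force: [0.7, -0.1, -3.5]
grip_width: 0.0291
clock: 21.47
tcp_pos: [0.5212, -0.1677, 0.1996]
orientation: [-1.554, -0.267, 0.268]
contact_force: [0.2, -0.4, -4.2]
grip_width: 0.0293
t 21.47 p [ 521.2 -167.7  199.6] yaw_x 19.54 down [-0.001 -0.    -1.   ] F [ 0.2 -0.4 -4.2] M [ 0.02  0.05 -0.02] w 29.3 j [-0.24  0.33  0.54  1.92 -0.21  0.94  0.74]
turn [ 0.    0.08 -0.03] | shift in current axes [ -0.76 114.58  -0.52] | in final axes [ -0.83 114.57  -0.53]
```

```bash
python3 -m jog '0 0 0 -0.4 20 -0.3 0;0 0 0 -0.4 25 -0.2 0;0 0 0 0 25 0 0;0 0 0 0 20 0 0;0 0 0 0 10 0 0' && python3 -m jog '0 0 0 0 4 0 0;0 0 0 0 2 0 0;0 0 0 0 0 0 0;0 0 0 0 0 0 0;0 0 0 0 0 0 0'; python3 -c "
from h import *
show()
go([0.5206,-.1685,.085],19.46)
f=imaging.grab_frame('scene'); x,y=(150,80); cv2.imwrite('pics/s8.png',cv2.resize(f['color'][y:y+160,x:x+200,::-1],None,fx=3,fy=3))
"
```

```text
clock: 21.88
tcp_pos: [0.5192, -0.1684, 0.0974]
orientation: [-1.553, -0.265, 0.27]
contact_force: [0.1, 0.4, -3.7]
grip_width: 0.0293
clock: 22.3
tcp_pos: [0.5214, -0.17, 0.0947]
orientation: [-1.556, -0.268, 0.265]
contact_force: [1.2, -0.2, -4.0]
grip_width: 0.0292
t 22.3 p [ 521.4 -170.    94.7] yaw_x 19.45 down [ 0.002 -0.001 -1.   ] F [ 1.2 -0.2 -4. ] M [ 0.    0.01 -0.06] w 29.2 j [-0.17  0.48  0.47  2.   -0.32  0.73  0.84]
turn [ 0.09 -0.01  0.08] | shift in current axes [-0.27  9.72  1.69] | in final axes [-0.26  9.73  1.68]
```

View pics/s8.png

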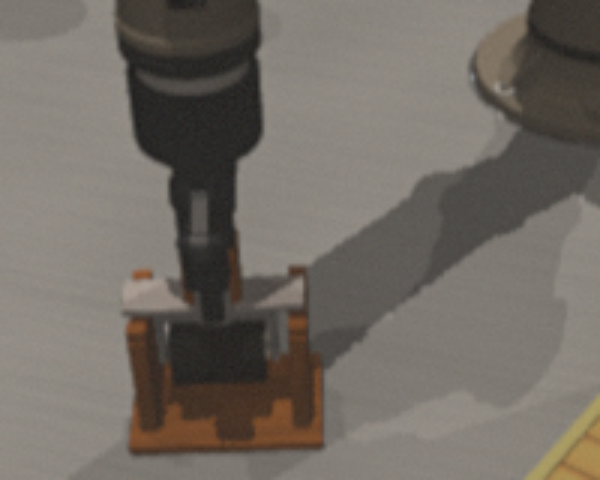

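```bash
python3 -m jog '0 0 0 0 1.5 0.9 0;0 0 0 0 1.5 0.8 0;0 0 0 0 1.5 0 0;0 0 0 0 1.5 0 0;0 0 0 0 1 0 0'; python3 -c "
from h import *
show()"
```

```text
clock: 22.77
tcp_pos: [0.5199, -0.1681, 0.0864]
orientation: [-1.555, -0.266, 0.267]
contact_force: [0.8, 0.4, -3.1]
grip_width: 0.0287
t 22.77 p [ 519.9 -168.1   86.4] yaw_x 19.46 down [-0.001 -0.001 -1.   ] F [ 0.8  0.4 -3.1] M [0.03 0.05 0.02] w 28.7 j [-0.16  0.49  0.46  2.01 -0.33  0.71  0.84]
```

```bash
python3 -m jog '0 0 0 0 0.6 0 0;0 0 0 0 0.6 0 0;0 0 0 0 0 0 0;0 0 0 0 0 0 0;0 0 0 0 0 0 0'; python3 -c "
from h import *
show();go([0.5206,-.1685,.085],19.46)"
```

```text
clock: 23.18
tcp_pos: [0.52, -0.1683, 0.0855]
orientation: [-1.555, -0.266, 0.267]
contact_force: [-0.3, -0.1, -4.6]
grip_width: 0.029
t 23.18 p [ 520.  -168.3   85.5] yaw_x 19.45 down [-0.    -0.001 -1.   ] F [-0.3 -0.1 -4.6] M [-0.03  0.01  0.  ] w 29.0 j [-0.16  0.49  0.46  2.01 -0.33  0.71  0.84]
turn [ 0.04 -0.01 -0.03] | shift in current axes [ 0.5   0.45 -0.4 ] | in final axes [ 0.5   0.45 -0.4 ]
```

```bash
python3 -m jog '0 0 0 0.3 0.4 0 0;0 0 0 0 0.4 0 0;0 0 0 0 0 0 0;0 0 0 0 0 0 0;0 0 0 0 0 0 0'; python3 -c "
from h import *
show()"
```

```text
clock: 23.6
tcp_pos: [0.5204, -0.1682, 0.085]
orientation: [-1.555, -0.266, 0.267]
contact_force: [-2.3, -0.2, 3.6]
grip_width: 0.0292
t 23.6 p [ 520.4 -168.2   85. ] yaw_x 19.45 down [ 0.    -0.001 -1.   ] F [-2.3 -0.2  3.6] M [0.27 0.51 0.03] w 29.2 j [-0.16  0.49  0.46  2.01 -0.33  0.71  0.84]
```

```bash
python3 -m jog '0 0 0 0 0 0 0.45;0 0 0 0 0 0 0.6;0 0 0 0 0 0 1;0 0 0 0 0 0 1;0 0 0 0 0 0 1'; python3 -m jog '0 0 0 0 0 0 1;0 0 0 0 0 0 1;0 0 0 0 0 0 1;0 0 0 0 0 0 1;0 0 0 0 0 0 1'; python3 -c "
from h import *
show()"
```

```text
clock: 24.02
tcp_pos: [0.5204, -0.1682, 0.0846]
orientation: [-1.555, -0.266, 0.267]
contact_force: [-0.4, 0.2, 0.5]
grip_width: 0.0836
clock: 24.43
tcp_pos: [0.5203, -0.1681, 0.0846]
orientation: [-1.555, -0.266, 0.267]
contact_force: [-0.2, -0.1, 0.0]
grip_width: 0.0852
t 24.43 p [ 520.3 -168.1   84.6] yaw_x 19.46 down [-0.    -0.001 -1.   ] F [-0.2 -0.1  0. ] M [-0.04 -0.01  0.01] w 85.2 j [-0.16  0.5   0.46  2.01 -0.33  0.71  0.84]
```

Released; go straight up and away to the side so the top camera can see the stand.

```bash
python3 -m jog '0 0 0 0 -5 0 1;0 0 0 0 -20 0 1;0 0 0 0 -30 0 1;0 0 0 0 -35 0 1;0 0 0 0 -35 0 1' && python3 -m jog '0 0 0 0 -25 0 1;0 0 0 0 0 38 1;0 0 0 0 0 38 1;0 0 0 0 0 38 1;0 0 0 0 0 38 1' && python3 -m jog '0 0 0 0 0 38 1;0 0 0 0 0 38 1;0 0 0 0 0 0 1;0 0 0 0 0 0 1;0 0 0 0 0 0 1'; python3 -c "
from h import *
show()
f=imaging.grab_frame('top'); cv2.imwrite('pics/top9.png',f['color'][:,:,::-1]); C=cloud(f);hsv=cv2.cvtColor(f['color'],cv2.COLOR_RGB2HSV)
m=np.zeros((420,560),bool);m[225:315,285:395]=1
pl=m&(C[...,2]>0.088)&(C[...,2]<0.106)&(hsv[...,1]<60)&(hsv[...,2]>100)
cs,_=cv2.findContours(pl.astype(np.uint8),0,1);cs=[q for q in cs if cv2.contourArea(q)>30]
W=onplane(f,np.vstack(cs)[:,0,:],0.096); print(cv2.minAreaRect((W[:,:2]*1000).astype(np.float32)),np.median(C[pl][:,2]))
f=imaging.grab_frame('scene'); cv2.imwrite('pics/s9.png',f['color'][:,:,::-1])"
```

```text
clock: 24.85
tcp_pos: [0.5196, -0.1681, 0.211]
orientation: [-1.555, -0.265, 0.267]
contact_force: [0.7, 0.0, 0.4]
grip_width: 0.0854
clock: 25.27
tcp_pos: [0.4689, -0.0236, 0.2351]
orientation: [-1.555, -0.266, 0.265]
contact_force: [0.3, -0.3, -1.0]
grip_width: 0.0854
clock: 25.68
tcp_pos: [0.4446, 0.0464, 0.2348]
orientation: [-1.555, -0.267, 0.266]
contact_force: [0.1, -0.1, 0.3]
grip_width: 0.0851
t 25.68 p [444.6  46.4 234.8] yaw_x 19.45 down [ 0.    -0.001 -1.   ] F [ 0.1 -0.1  0.3] M [-0.02  0.01 -0.01] w 85.1 j [-0.65  0.08  0.43  2.09 -0.04  0.97  0.15]
((521.9586791992188, -169.00436401367188), (30.99236488342285, 116.12235260009766), 20.16995620727539) 0.09561259221874241
```

View pics/s9.png

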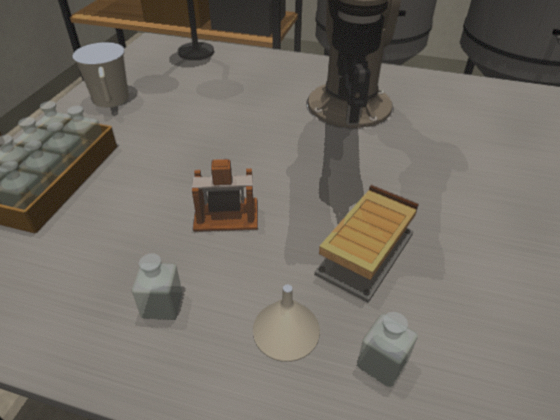

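View pics/top9.png

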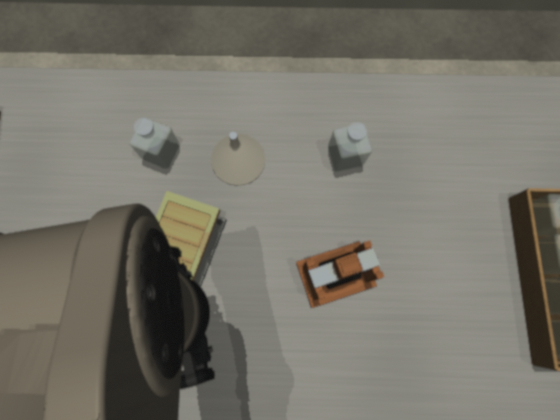

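The scene view shows the roller back in its stand around (222,190), sitting as it did at the start: its plate is within 1 mm and 0.5° of where it was. The bottles (158,288) and (388,348) and the funnel (287,320) haven't moved. Handing in.

```bash
python3 -c "
from bench import r
print(r.hand_in())"
```

```text
the job is handed in; nothing more can be done
None
```

The five facing strips are rolled down, the roller is back in its stand and released, and I handed the job in at about 26 s of the 72 s allowed.

- **Rolling:** I rolled strips 1 to 5 in order, starting beside the stop and moving away from it. Readings taken at the end of each move put the rolling force at about 14 to 18 N. That counts roughly 4.2 N for the roller's own weight. I have no readings between those points, so the 25 N limit was not checked continuously.
- **Strips home:** There is no direct reading of how far each strip went down. By the depth cameras, all five dropped by the same 3.9 to 4.4 mm, while the bare lid read between -0.6 and 0 mm. That is more than the 3 mm they can travel, so I put the extra down to camera bias. Each strip also held 14 N or more under the wheel without sinking, well above the 9 N at which a strip starts to move.
- **Roller:** Its plate is within 1 mm and 0.5° of where it started, at the right height. The gripper is open and clear of everything.
- **Bystanders:** In the last pictures the bottles and funnel look unmoved.
- **Disagreements:** On first contact the wheel pressed on one end only, so I tilted the tool 0.5° while strip 1 was sinking. My first plane fits of the lid from depth also disagreed on its slope, so I used points triangulated from the two cameras instead, which gave about 3.4° and matched what I felt while rolling.

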